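Build a grain sieve stack on the shaker

TASK

Build the test-sieve stack on the sieve shaker, one piece at a time from the bottom up: first the closed receiving pan in the shaker's centring collar, then the fine sieve, the medium sieve, the coarse sieve and last the lid. Each piece must be nested fully home and level in the rim below it. Leave the brush, the sample tin and the tube rack where they are, and let go of everything at the end.

Things in the scene. Friction and masses are not known exactly. Their poses are not given: they have to be found in the camera images.
- pan: Receiving pan: steel cup, closed floor without holes. Frame 66 mm outside, 61 inside, over a stepped-in skirt (8 mm high, 58.6 mm across, foot tapered to 52) that drops in the rim below till the shoulder rests on it. The shallowest: 32 mm high (8 skirt + 24 frame). Origin: centre of its underside, z up. 100 g. Grip across the frame, tips above the shoulder. A piece on it: origin 24 mm higher.
- sieve_fine: Fine test sieve: steel frame and skirt like the pan's (66 mm outside, 61 mm inside, 8 mm skirt), floor perforated with 37 small round holes of 4.2 mm. 40 mm high (8 skirt + 32 frame). Origin: centre of its underside, z up along its axis. About 100 g. A piece seated on it has its origin 32 mm above this one.
- sieve_medium: Medium test sieve: frame and skirt like the pan's (66 mm outside, 61 mm inside, 8 mm skirt), floor with 19 round holes of 7.8 mm. 48 mm high (8 skirt + 40 frame). Origin: centre of its underside, z up along its axis. About 120 g. A piece seated on it has its origin 40 mm above this one.
- sieve_coarse: Coarse test sieve: frame and skirt like the pan's (66 mm outside, 61 mm inside, 8 mm skirt), floor with 7 large round holes of 14.5 mm. The deepest frame: 56 mm high (8 skirt + 48 frame). Origin: centre of its underside, z up along its axis. About 140 g. A piece seated on it has its origin 48 mm above this one.
- sieve_lid: Lid: flat steel disc, 66 mm across and 6 mm thick, over the same 8 mm skirt (disc top 14 mm above the underside), with an upright black round knob in the middle, 24 mm across and 24 mm high (14 to 38 mm above the underside). Origin: centre of its underside, z up along its axis. About 90 g. Pick it by the knob.
- shaker: Vibratory sieve shaker, fixed, off: round white housing 150 mm across, 55 mm high, with a grey control box on its own -x side (to 100 mm from the axis, 47 mm high). On top a 112 mm platform with a centring collar, 61 mm inside, 74 outside, 10 deep, its top 72 mm above the bench. Origin: centre of its underside, on the collar's axis, z up. The seated pan's origin is 64 mm above this one.
- tube_rack: White tube rack (bystander, fixed), 132 x 88 x 78 mm, with four orange-capped empty conical tubes standing up to 120 mm above the bench. Origin: centre of its underside; its long side is its x axis.
- sample_tin: Closed plain aluminium sample tin (bystander, loose), 63 mm across, 54 mm high, with a smooth flat lid: no knob, no opening. Not part of the sieve set. Origin: centre of its underside.
- sieve_brush: Flat sieve brush (bystander, loose) lying on the bench: wooden handle, steel ferrule, pale bristles, 151 mm long, 36 mm wide, 11 mm high. Origin: on its underside, 88 mm from the handle's end; x axis along its length, bristles to +x.

How it is judged:
By the outcome, as a careful person would: the job done as asked, in the order asked, and still so for the second after the job is handed in, with the robot touching nothing.
It also fails if it takes over 112 s, if anything falls off the work surface, if the arm or the gripper's body presses on something with over 40 N, if the wrist force passes 120 N, or if a joint passes its speed limit or range.

ROBOT

A 7-joint arm with a two-finger parallel gripper is mounted at the origin on the work surface. World frame = base frame: x ahead of the robot, y to its left, z up, the work surface at z = 0. Lengths are in m, angles in rad, forces in N, time in s.
With the tool pointing down it reaches from about 0.425 to 0.975 m from the base axis. Payload 16.7 kg.
Tool frame: the origin (TCP) lies at the very end of the fingers, on their centre line; the grasp point (between the pads) lies 19 mm behind it; z points along the fingers, y is the direction in which the jaws open and shut (so a half turn about z gives the same grasp; the last joint's range is limited). The gripper opens to 85 mm and grips with 20 to 120 N. Pads are 22 mm wide; open, the fingers measure 114 mm over their backs; the gripper's body (76 mm by 85 mm) begins 54 mm behind the grasp point. The pads swing forward as they close: fully open they stand 13 mm farther back than shut.
Start: joints at [-1.268, 0.426, 0.074, 1.606, -0.034, 1.111, -0.067], TCP at [0.295, 0.607, 0.231] pointing down, gripper open.
Joint ranges: [-2.85, 2.85], [-0.5, 2.14], [-1.23, 1.37], [0.21, 2.46], [-1.02, 4.16], [0.16, 2.05], [-2.73, 2.73]. Speed limits (rad/s): [1.89, 1.89, 2.39, 2.39, 3.01, 3.01, 3.01].

INTERFACE

Orientations are given as [roll, pitch, yaw] about the fixed x, y, z axes, in that order (R = Rz(yaw) Ry(pitch) Rx(roll)).
In Python, from bench import robot gives the robot as it stands.
- The arm moves only by the tool play_rows, never from a script. Its argument "series" is a list of rows, each a list of 7 numbers: the opening, from 0 (shut) to 1 (fully open), then the shift along the world's x, y, z in units of 500 mm (1.0 is 500 mm), then the turn, a rotation vector about the world's x, y, z in units of 0.5 rad (1.0 is 0.5 rad). In form: [[claw, dx, dy, dz, ax, ay, az], ...]. A call has 1 to 10 rows; each row is the pose to reach, as a shift and turn from the pose commanded when the call began; what a row does not reach only later rows make up. A row lasts 1/12 s, in which the tool goes at most 41.7 mm and 7.16 degrees, less where a joint would pass 70% of its speed; a pose out of reach is approached as far as the arm can. A call with a number of a shift or a turn outside -1 to 1 is refused whole. A call with a gripper value outside its range is refused whole. The fingers move at their own pace and stop on an object; the grip force is fixed at half the most. Time passes only in rows, so rows that repeat a pose let the fingers close. It gives the time, the measured TCP pose, the force and the opening at its end, in the units of the state.
- robot.get_obs(): the state, without advancing time (a new reading comes with each control period).
- robot.capture(name): name is "side" or "top"; returns (picture, depth): 400x640x3 uint8, red, green, blue; 400x640 float32, m along the optical axis (not along the pixel's ray), 0 where there is no reading.
- robot.get_calibration(name): a dict with "camera_matrix" (3x3 intrinsics, pixels), "k1" (the pictures are not rectified: a ray, as slopes to the right and down, at radius r is drawn at 1 + k1 r^2 times it, then the intrinsics apply), "R" (3x3) and "t" (3): a world point X has camera coordinates R X + t. Camera axes: x right, y down, z forward; pixel columns grow to the right and rows downward; lengths in m; the calibration is good to about 2 mm. A picture is of the moment at which its call begins. get_calibration takes no time and is no camera call.
- robot.close_job(): hands the job in, once; it reports no verdict.
The state is a dict: "time_s": time; "joint_pos": joint angles; "qd": joint speeds; "tau": joint torques, N m; "ee_pos": TCP position; "tool_rot": TCP orientation; "wrist_force": force on the tool from outside, world axes, zero at the start; "moment": the same for the moment, N m; "finger_gap": finger opening in m.
Only numpy, scipy, OpenCV 4.12 (cv2) and the standard library are available. Lean on these libraries where they do the work, as an engineer would, in place of code of your own. Each camera call takes 0.05 s, during which the arm holds its last target.

## Working session

There is one attempt and no reset: what is moved stays moved. The work goes in short steps, Python scripts to look and compute and a tool call to move; the robot and the scene stay as the last step left them, time stands still between calls to the robot, and variables do not carry over. Pictures are saved under pics/ and viewed, and the job is handed in when it is done.

Besides the shell and the picture viewer there is one more tool, called as name(argument=value, ...) on one line, values as JSON. play_rows: Moves the arm, as the interface text tells. Its arguments: {"type":"object","properties":{"series":{"type":"array","items":{"type":"array","items":{"type":"number","minimum":-1,"maximum":1}}}},"required":["series"]}

```bash
ls; mkdir -p pics; python3 - <<'E'
from bench import robot
import numpy as np,cv2
print(robot.get_obs())
for n in("side","top"):
    c=robot.get_calibration(n);print(n,c)
    p,d=robot.capture(n)
    cv2.imwrite(f"pics/{n}0.png",p[:,:,::-1]);np.savez(f"{n}0.npz",p=p,d=d)
E
```

```text
pics
{'time_s': 0.0, 'joint_pos': array([-1.26848884,  0.4267616 ,  0.07381165,  1.60660688, -0.03412288,
        1.11083747, -0.0671111 ]), 'qd': array([-0.00045531, -0.00086454, -0.00100733,  0.00041366, -0.00090774,
        0.00185929,  0.00029054]), 'tau': array([ 2.51118610e-03, -9.49858975e+01,  3.76189157e+00, -4.63512862e+01,
        1.93034601e-02,  1.00213598e-02,  5.31280406e-07]), 'ee_pos': array([0.29451346, 0.60688966, 0.23058974]), 'tool_rot': array([-3.14023892e+00,  6.56369002e-05,  2.68976801e+00]), 'wrist_force': array([ 0.19411687,  0.34732591, -0.00262471]), 'moment': array([ 0.01621154, -0.02208966, -0.03993865]), 'finger_gap': 0.08559239998419756}
side {'camera_matrix': array([[407.30054034,   0.        , 319.51896654],
       [  0.        , 407.30054034, 205.2068419 ],
       [  0.        ,   0.        ,   1.        ]]), 'k1': 0.004138109177778838, 'R': array([[ 0.88628905, -0.4631274 ,  0.00217293],
       [-0.28724086, -0.55336247, -0.78184568],
       [ 0.36329657,  0.69231711, -0.62346821]]), 't': array([-0.51588848,  0.19847439,  0.64478226])}
top {'camera_matrix': array([[372.53858594,   0.        , 320.48725968],
       [  0.        , 372.53858594, 197.23514905],
       [  0.        ,   0.        ,   1.        ]]), 'k1': 0.001123388283853957, 'R': array([[-0.01443304, -0.99976429,  0.0162189 ],
       [-0.98991925,  0.01200151, -0.14112347],
       [ 0.14089555, -0.01809224, -0.98985914]]), 't': array([-0.01097558,  0.593376  ,  0.84425944])}
```

View pics/top0.png

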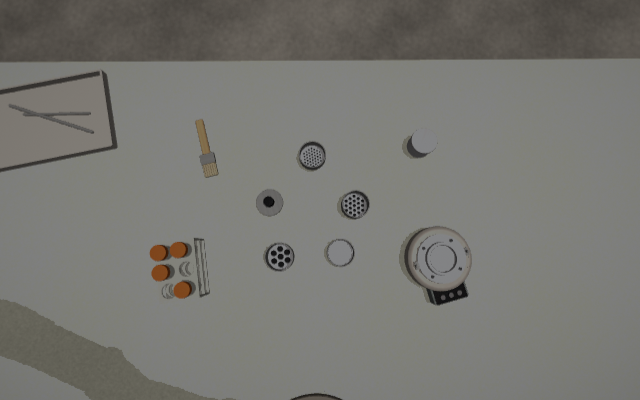

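View pics/side0.png

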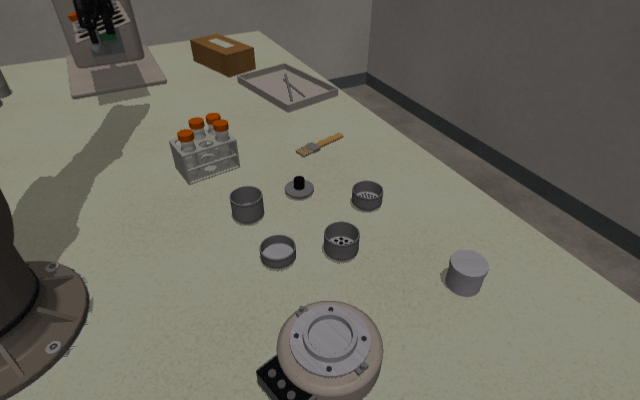

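The top view shows the fine sieve at (312,156), medium (354,205), coarse (280,256), pan (340,252), lid (269,203) and shaker collar (440,258). The side view agrees. Next I'll measure them.

```bash
cat > h.py <<'E'
import numpy as np,cv2
from bench import robot
from scipy.optimize import least_squares
def grab(n,tag):
    p,d=robot.capture(n); cv2.imwrite(f"pics/{n}{tag}.png",p[:,:,::-1]); np.savez(f"{n}{tag}.npz",p=p,d=d); return p,d
def cloud(n,d):
    c=robot.get_calibration(n);K=c['camera_matrix'];R=c['R'];t=c['t']
    v,u=np.mgrid[0:400,0:640]
    uv=np.stack([u.ravel(),v.ravel()],1).astype(np.float64)
    s=cv2.undistortPoints(uv.reshape(-1,1,2),K,np.array([c['k1'],0,0,0.])).reshape(-1,2)
    X=np.c_[s,np.ones(len(s))]*d.reshape(-1,1)
    W=(X-t)@R
    W[d.ravel()==0]=np.nan
    return W.reshape(400,640,3)
def circ(P,r=None):
    if r is None:
        f=lambda q:np.hypot(P[:,0]-q[0],P[:,1]-q[1])-q[2]
        x0=[*np.median(P[:,:2],0),.03]
    else:
        f=lambda q:np.hypot(P[:,0]-q[0],P[:,1]-q[1])-r
        x0=P[:,:2].mean(0)
    return least_squares(f,x0,loss='soft_l1',f_scale=.001).x
def proj(n,X):
    c=robot.get_calibration(n)
    X=np.atleast_2d(X)@c['R'].T+c['t']; s=X[:,:2]/X[:,2:]; s=s*(1+c['k1']*(s**2).sum(1,keepdims=True))
    K=c['camera_matrix']; return s*K[0,0]+K[:2,2]
E
python3 - <<'E'
from h import *
import numpy as np
C={n:cloud(n,np.load(n+'0.npz')['d']) for n in('top','side')}
px={'fine':(312,156,.04),'medium':(354,205,.048),'coarse':(280,256,.056),'pan':(340,252,.032),'lid':(269,203,.014),'tin':(423,141,.054),'shaker':(440,258,.072)}
for k,(u,v,h) in px.items():
    c=C['top'][v-6:v+7,u-6:u+7].reshape(-1,3); c0=np.nanmedian(c,0)[:2]
    print(k,'seed',c0)
    for n in C:
        P=C[n].reshape(-1,3); P=P[~np.isnan(P[:,0])]
        r=.05 if k!='shaker' else .09
        P=P[(np.hypot(*(P[:,:2]-c0).T)<r)&(P[:,2]>.005)]
        top=np.percentile(P[:,2],97)
        Q=P[np.abs(P[:,2]-h)<.004]
        mm=(Q[:,:2].max(0)+Q[:,:2].min(0))/2; ext=np.ptp(Q[:,:2],axis=0)
        print('  ',n,len(P),'top',top.round(4),len(Q),'freefit',circ(Q).round(4),'bbox',mm.round(4),ext.round(3))
E
```

```text
fine seed [7.02051328e-01 3.17538333e-04]
   top 634 top 0.041 102 freefit [6.992e-01 4.000e-04 3.170e-02] bbox [7.001e-01 1.000e-04] [0.065 0.063]
   side 791 top 0.0411 159 freefit [6.978e-01 2.000e-04 3.160e-02] bbox [ 0.6979 -0.    ] [0.066 0.066]
medium seed [ 0.5773924  -0.10144097]
   top 653 top 0.0491 98 freefit [ 0.576  -0.101   0.0317] bbox [ 0.5766 -0.1014] [0.065 0.064]
   side 1204 top 0.049 215 freefit [ 0.5744 -0.1018  0.0316] bbox [ 0.5752 -0.1009] [0.067 0.066]
coarse seed [0.45606539 0.0800099 ]
   top 687 top 0.0566 104 freefit [0.4549 0.0796 0.0317] bbox [0.4546 0.0796] [0.064 0.066]
   side 1078 top 0.0572 188 freefit [0.4533 0.0789 0.0317] bbox [0.4536 0.0788] [0.066 0.067]
pan seed [ 0.4634159  -0.06469972]
   top 626 top 0.0329 94 freefit [ 0.4623 -0.0641  0.0317] bbox [ 0.4625 -0.0644] [0.063 0.064]
   side 1024 top 0.0334 223 freefit [ 0.4606 -0.0648  0.0317] bbox [ 0.4606 -0.0655] [0.065 0.067]
lid seed [0.58174375 0.10419174]
   top 569 top 0.0384 472 freefit [0.5869 0.107  0.0251] bbox [0.587  0.1068] [0.065 0.064]
   side 483 top 0.0394 335 freefit [0.5851 0.1066 0.0265] bbox [0.5845 0.1061] [0.064 0.067]
tin seed [ 0.72519088 -0.26773884]
   top 656 top 0.0567 514 freefit [ 0.7263 -0.2694  0.0224] bbox [ 0.7266 -0.2695] [0.062 0.062]
   side 1510 top 0.056 862 freefit [ 0.7237 -0.2712  0.023 ] bbox [ 0.7252 -0.2698] [0.064 0.063]
shaker seed [ 0.44683333 -0.28978833]
   top 3686 top 0.0723 319 freefit [ 0.4462 -0.2919  0.0341] bbox [ 0.4462 -0.2924] [0.074 0.124]
   side 9015 top 0.0729 887 freefit [ 0.4441 -0.2936  0.0341] bbox [ 0.445 -0.292] [0.075 0.124]
```

play_rows(series=[[1,0.03,-0.06,0,0,0,0],[1,0.06,-0.12,0,0,0,0],[1,0.09,-0.19,0,0,0,0],[1,0.12,-0.26,0,0,0,0],[1,0.15,-0.33,0,0,0,0],[1,0.18,-0.4,0,0,0,0],[1,0.21,-0.47,0,0,0,0],[1,0.24,-0.54,0,0,0,0],[1,0.26,-0.58,0,0,0,0],[1,0.27,-0.6,0,0,0,0]])

```text
time_s: 0.93
ee_pos: [0.431, 0.3037, 0.2314]
tool_rot: [-3.141, 0.0, 2.686]
wrist_force: [0.3, 0.2, 0.5]
finger_gap: 0.0855
```

play_rows(series=[[1,0.01,-0.07,0,0,0,0],[1,0.02,-0.15,0,0,0,0],[1,0.03,-0.23,0,0,0,0],[1,0.04,-0.31,0,0,0,0],[1,0.05,-0.39,0,0,0,0],[1,0.055,-0.47,0,0,0,0],[1,0.06,-0.55,0,0,0,0],[1,0.064,-0.62,0,0,0,0],[1,0.064,-0.68,0,0,0,0],[1,0.064,-0.743,0,0,0,0]])

```text
time_s: 1.77
ee_pos: [0.4617, -0.0653, 0.2314]
tool_rot: [3.141, 0.0, 2.69]
wrist_force: [0.5, 0.6, -0.6]
finger_gap: 0.0854
```

play_rows(series=[[1,0,0,-0.06,0,0,0],[1,0,0,-0.12,0,0,0],[1,0,0,-0.18,0,0,0],[1,0,0,-0.22,0,0,0],[1,0,0,-0.24,0,0,0],[1,0,0,-0.25,0,0,0],[1,0,0,-0.25,0,0,0],[1,0,0,-0.25,0,0,0]])

```text
time_s: 2.43
ee_pos: [0.4623, -0.0641, 0.1071]
tool_rot: [3.141, 0.001, 2.69]
wrist_force: [-1.1, -0.3, 0.8]
finger_gap: 0.0853
```

```bash
python3 - <<'E'
from h import *
for n in('top','side'): grab(n,'1')
o=robot.get_obs();print(o['ee_pos'],o['tool_rot'],o['joint_pos'])
E
```

```text
[ 0.4624896  -0.06412107  0.10739343] [3.14044535e+00 1.44390264e-03 2.68991369e+00] [-0.40694045  0.27451742  0.47152574  2.19763787 -0.19183831  0.70546742
  1.31501574]
```

```bash
python3 - <<'E'
import cv2,numpy as np
a=cv2.imread('pics/top1.png')[180:320,270:410];b=cv2.imread('pics/side1.png')[150:300,200:360]
cv2.imwrite('pics/c1.png',np.hstack([cv2.resize(a,(400,400)),cv2.resize(b,(400,400))]))
E
```

```text
(no output)
```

View pics/c1.png

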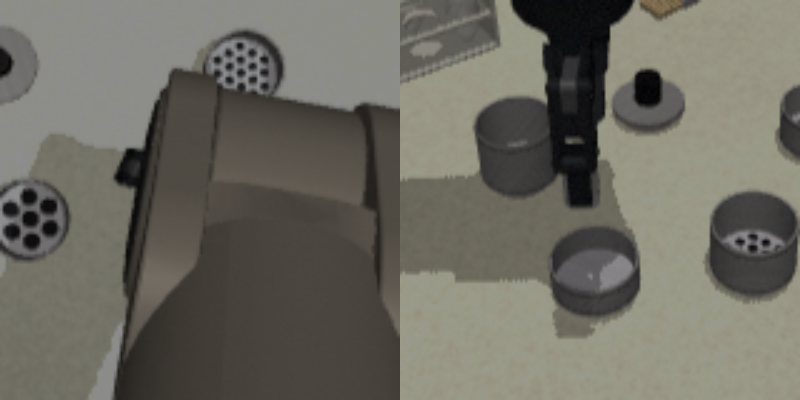

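```bash
python3 - <<'E'
from h import *
W=cloud('side',np.load('side1.npz')['d'])
c=np.array([.4625,-.0641]); j=np.array([.436,.9]);l=np.array([.9,-.436])
P=W[180:240,400//2:330].reshape(-1,3);P=P[~np.isnan(P[:,0])]
q=P[:,:2]-c; a=q@j;b=q@l
for z in np.arange(.1,.17,.006):
    m=(abs(P[:,2]-z)<.003)&(abs(b)<.03)&(a>-.08)&(a<.08)
    if m.sum()>3: print(z.round(3),m.sum(),'jaw',a[m].min().round(4),np.median(a[m]).round(4),'lat',b[m].min().round(4),b[m].max().round(4))
E
```

```text
0.124 18 jaw -0.0506 -0.0492 lat -0.0114 0.0097
0.13 29 jaw -0.0569 -0.0547 lat -0.0107 0.01
0.136 46 jaw -0.0574 -0.0541 lat -0.0118 0.0102
0.142 44 jaw -0.0578 -0.0554 lat -0.0115 0.0092
0.148 37 jaw -0.0574 -0.0556 lat -0.011 0.0096
0.154 14 jaw -0.0575 -0.0566 lat -0.007 0.0098
0.166 14 jaw -0.0732 -0.072 lat -0.0104 0.0124
```

play_rows(series=[[1,0,0,-0.05,0,0,0],[1,0,0,-0.1,0,0,0],[1,0,0,-0.15,0,0,0],[1,0,0,-0.18,0,0,0],[1,0,0,-0.19,0,0,0],[1,0,0,-0.2,0,0,0],[1,0,0,-0.204,0,0,0],[1,0,0,-0.204,0,0,0],[1,0,0,-0.204,0,0,0]])

```text
time_s: 3.28
ee_pos: [0.4623, -0.0642, 0.0052]
tool_rot: [3.141, 0.001, 2.69]
wrist_force: [0.6, -0.3, 0.4]
finger_gap: 0.085
```

play_rows(series=[[1,-0.0016,-0.001,0,0,0,0],[0.5,-0.0016,-0.001,0,0,0,0],[0.5,-0.0016,-0.001,0,0,0,0],[0.5,-0.0016,-0.001,0,0,0,0],[0.5,-0.0016,-0.001,0,0,0,0],[0.5,-0.0016,-0.001,0,0,0,0],[0.5,-0.0016,-0.001,0,0,0,0],[0.5,-0.0016,-0.001,0,0,0,0]])

```text
time_s: 3.95
ee_pos: [0.4612, -0.0647, 0.0052]
tool_rot: [3.141, 0.0, 2.689]
wrist_force: [-6.5, 0.5, 24.0]
finger_gap: 0.0649
```

play_rows(series=[[0.5,0,0,0.02,0,0,0],[0.5,0,0,0.06,0,0,0],[0.5,0,0,0.12,0,0,0],[0.5,0,0,0.18,0,0,0],[0.5,0,0,0.22,0,0,0],[0.5,0,-0.03,0.24,0,0,0],[0.5,-0.005,-0.08,0.24,0,0,0],[0.5,-0.01,-0.14,0.24,0,0,0],[0.5,-0.015,-0.2,0.24,0,0,0],[0.5,-0.02,-0.26,0.24,0,0,0]])

```text
time_s: 4.78
ee_pos: [0.4504, -0.1963, 0.1246]
tool_rot: [3.141, 0.0, 2.69]
wrist_force: [-0.0, 0.1, -1.2]
finger_gap: 0.0647
```

play_rows(series=[[0.5,-0.003,-0.05,0,0,0,0],[0.5,-0.006,-0.1,0,0,0,0],[0.5,-0.009,-0.15,0,0,0,0],[0.5,-0.012,-0.18,0,0,0,0],[0.5,-0.012,-0.19,0,0,0,0],[0.5,-0.012,-0.196,0,0,0,0],[0.5,-0.012,-0.196,0,0,0,0],[0.5,-0.012,-0.196,0,0,0,0]])

```text
time_s: 5.45
ee_pos: [0.445, -0.2919, 0.1242]
tool_rot: [3.141, -0.0, 2.69]
wrist_force: [-0.0, -0.7, -0.4]
finger_gap: 0.0647
```

```bash
python3 - <<'E'
from h import *
for n in('top','side'): grab(n,'2')
o=robot.get_obs();print(o['ee_pos'],o['tool_rot'],o['wrist_force'],o['finger_gap'])
a=cv2.imread('pics/top2.png')[180:340,350:510];b=cv2.imread('pics/side2.png')[200:400,230:430]
cv2.imwrite('pics/c2.png',np.hstack([cv2.resize(a,(400,400)),cv2.resize(b,(400,400))]))
E
```

```text
[ 0.44513565 -0.29169149  0.12427546] [ 3.14122084e+00 -3.09267317e-04  2.69119335e+00] [-0.90892752  0.03317253 -0.72926126] 0.06473950752598207
```

View pics/c2.png

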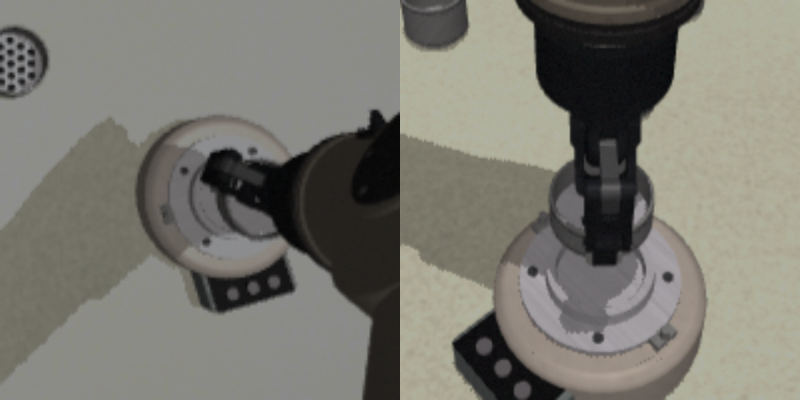

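```bash
python3 - <<'E'
from h import *
W=cloud('side',np.load('side2.npz')['d'])
P=W.reshape(-1,3);P=P[~np.isnan(P[:,0])]
c=np.array([.4451,-.2918]); j=np.array([.436,.9]);l=np.array([.9,-.436])
q=P[:,:2]-c; a=q@j;b=q@l
for z in np.arange(.11,.17,.003):
    m=(abs(P[:,2]-z)<.0015)&(abs(b)<.04)&(abs(a)<.06)
    if m.sum()>3:
        o=a[m]<-.036
        print(z.round(3),m.sum(),'finger n',o.sum(),'lat', b[m].min().round(4),b[m].max().round(4), a[m].min().round(4))
m=(abs(P[:,2]-.151)<.004)&(np.hypot(a,b)<.036)&(np.hypot(a,b)>.027)
print(m.sum(),circ(P[m],.032),circ(P[m]))
m=(P[:,2]>.13)&(P[:,2]<.148)&(abs(np.hypot(a,b)-.033)<.003)&(abs(b)>.013);print(m.sum(),circ(P[m],.033))
m=(abs(P[:,2]-.072)<.003)&(np.hypot(a,b)<.040)&(a<0);print(m.sum(),circ(P[m]))
E
```

```text
0.128 64 finger n 0 lat -0.0327 0.0308 -0.0309
0.131 306 finger n 1 lat -0.0326 0.0328 -0.0382
0.134 89 finger n 8 lat -0.0326 0.0321 -0.0393
0.137 85 finger n 7 lat -0.0325 0.03 -0.0386
0.14 97 finger n 18 lat -0.0325 0.0315 -0.0452
0.143 86 finger n 19 lat -0.0324 0.0299 -0.0461
0.146 101 finger n 23 lat -0.0336 0.0308 -0.0469
0.149 104 finger n 13 lat -0.0323 0.0322 -0.0462
0.152 177 finger n 21 lat -0.0323 0.0319 -0.0465
0.155 9 finger n 9 lat -0.0069 0.006 -0.0467
258 [ 0.44440601 -0.29233078] [ 0.4443022  -0.29245408  0.03164439]
392 [ 0.4447339  -0.29243702]
441 [ 0.44407144 -0.29359538  0.03377452]
```

play_rows(series=[[0.5,-0.0005,-0.0025,-0.02,0,0,0],[0.5,-0.0005,-0.0025,-0.04,0,0,0],[0.5,-0.0005,-0.0025,-0.06,0,0,0],[0.5,-0.0005,-0.0025,-0.075,0,0,0],[0.5,-0.0005,-0.0025,-0.085,0,0,0],[0.5,-0.0005,-0.0025,-0.092,0,0,0],[0.5,-0.0005,-0.0025,-0.098,0,0,0],[0.5,-0.0005,-0.0025,-0.104,0,0,0],[0.5,-0.0005,-0.0025,-0.108,0,0,0],[0.5,-0.0005,-0.0025,-0.108,0,0,0]])

```text
time_s: 6.38
ee_pos: [0.4448, -0.2937, 0.0701]
tool_rot: [3.141, -0.0, 2.69]
wrist_force: [0.9, 2.3, -3.6]
finger_gap: 0.0649
```

play_rows(series=[[0.5,0,0,-0.001,0,0,0],[0.5,0,0,-0.002,0,0,0],[0.5,0,0,-0.003,0,0,0],[0.5,0,0,-0.003,0,0,0]])

```text
time_s: 6.72
ee_pos: [0.4449, -0.2938, 0.0693]
tool_rot: [3.141, 0.0, 2.69]
wrist_force: [-1.5, 5.4, 10.8]
finger_gap: 0.0648
```

play_rows(series=[[0.85,0,0,0,0,0,0],[1,0,0,0,0,0,0],[1,0,0,0,0,0,0],[1,0,0,0,0,0,0],[1,0,0,0.02,0,0,0],[1,0,0,0.06,0,0,0],[1,0,0,0.13,0,0,0],[1,0,0,0.2,0,0,0],[1,0,0,0.26,0,0,0],[1,0,0,0.3,0,0,0]])

```text
time_s: 7.55
ee_pos: [0.4449, -0.2948, 0.2224]
tool_rot: [3.141, 0.003, 2.689]
wrist_force: [0.2, -0.0, -0.2]
finger_gap: 0.0854
```

play_rows(series=[[1,0.03,0.03,0,0,0,0],[1,0.08,0.09,0,0,0,0],[1,0.13,0.15,0,0,0,0],[1,0.18,0.21,0,0,0,0],[1,0.23,0.27,0,0,0,0],[1,0.28,0.33,0,0,0,0],[1,0.33,0.39,0,0,0,0],[1,0.38,0.45,0,0,0,0],[1,0.42,0.49,0,0,0,0],[1,0.45,0.52,0,0,0,0]])

```text
time_s: 8.38
ee_pos: [0.6711, -0.031, 0.2192]
tool_rot: [3.141, 0.0, 2.692]
wrist_force: [-0.2, 0.1, 0.6]
finger_gap: 0.0854
```

```bash
cat >> h.py <<'E'
def check(tag,cxy,h,r=.034,zt=.006):
    for n in('top','side'):
        _,d=grab(n,tag)
        P=cloud(n,d).reshape(-1,3);P=P[~np.isnan(P[:,0])]
        rr=np.hypot(*(P[:,:2]-cxy).T)
        m=(abs(P[:,2]-h)<zt)&(rr<r+.006)
        Q=P[m]
        if m.sum()<20: print(n,'few',m.sum());continue
        q=circ(Q); s=abs(np.hypot(*(Q[:,:2]-q[:2]).T)-.0317)<.003; Q=Q[s]
        Q=Q[Q[:,2]>np.median(Q[:,2])-.003]
        A=np.c_[Q[:,:2]-q[:2],np.ones(len(Q))]; pl=np.linalg.lstsq(A,Q[:,2],rcond=None)[0]
        print(n,len(Q),'circ',q.round(4),'z med',np.median(Q[:,2]).round(4),'slope',pl[:2].round(4),'max z',P[rr<.03][:,2].max().round(4))
    o=robot.get_obs();print(o['time_s'],o['ee_pos'],o['tool_rot'])
E
python3 - <<'E'
from h import *
check('3',[.4449,-.2937],.096)
b=cv2.imread('pics/side3.png')[200:400,230:430];a=cv2.imread('pics/top3.png')[180:340,350:510]
cv2.imwrite('pics/c3.png',np.hstack([cv2.resize(a,(400,400)),cv2.resize(b,(400,400))]))
E
```

```text
top 136 circ [ 0.4458 -0.2929  0.0317] z med 0.0949 slope [0.0066 0.0009] max z 0.0971
side 400 circ [ 0.4441 -0.2941  0.0317] z med 0.096 slope [-0.0017 -0.0014] max z 0.0986
8.4833 [ 0.6713939  -0.03020688  0.2187709 ] [ 3.14149968e+00 -1.18053868e-05  2.69425557e+00]
```

View pics/c3.png

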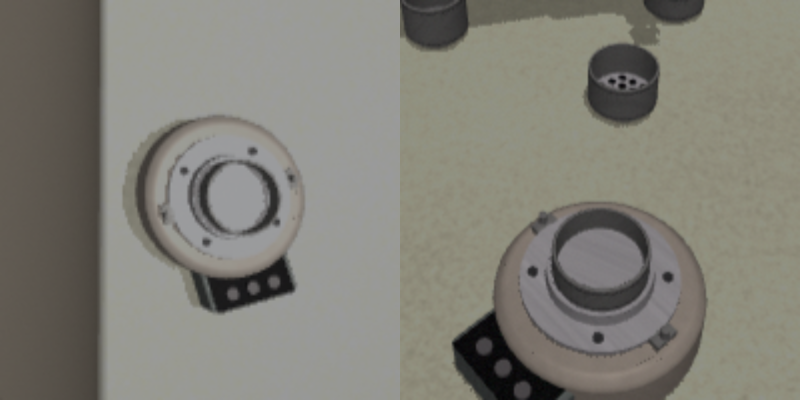

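play_rows(series=[[1,0.03,0.03,0,0,0,0],[1,0.054,0.06,-0.03,0,0,0],[1,0.054,0.061,-0.08,0,0,0],[1,0.054,0.061,-0.14,0,0,0],[1,0.054,0.061,-0.2,0,0,0],[1,0.054,0.061,-0.23,0,0,0],[1,0.054,0.061,-0.25,0,0,0],[1,0.054,0.061,-0.26,0,0,0],[1,0.054,0.061,-0.26,0,0,0],[1,0.054,0.061,-0.26,0,0,0]])

```text
time_s: 9.32
ee_pos: [0.6973, -0.0038, 0.0902]
tool_rot: [3.141, 0.001, 2.689]
wrist_force: [0.2, -0.2, -0.2]
finger_gap: 0.0853
```

play_rows(series=[[1,0.0024,0.0082,-0.02,0,0,0],[1,0.0024,0.0082,-0.05,0,0,0],[1,0.0024,0.0082,-0.09,0,0,0],[1,0.0024,0.0082,-0.125,0,0,0],[1,0.0024,0.0082,-0.145,0,0,0],[1,0.0024,0.0082,-0.158,0,0,0],[1,0.0024,0.0082,-0.165,0,0,0],[1,0.0024,0.0082,-0.165,0,0,0],[1,0.0024,0.0082,-0.165,0,0,0]])

```text
time_s: 10.07
ee_pos: [0.6982, 0.0005, 0.0068]
tool_rot: [3.141, 0.001, 2.69]
wrist_force: [-0.5, 0.0, -0.2]
finger_gap: 0.0852
```

play_rows(series=[[0.5,0,0,0,0,0,0],[0.5,0,0,0,0,0,0],[0.5,0,0,0,0,0,0],[0.5,0,0,0,0,0,0],[0.5,0,0,0,0,0,0],[0.5,0,0,0,0,0,0],[0.5,0,0,0,0,0,0]])

```text
time_s: 10.65
ee_pos: [0.6984, 0.0006, 0.0078]
tool_rot: [3.141, 0.001, 2.69]
wrist_force: [-4.0, 0.8, 10.6]
finger_gap: 0.0652
```

play_rows(series=[[0.5,0,0,0.02,0,0,0],[0.5,0,0,0.06,0,0,0],[0.5,0,0,0.12,0,0,0],[0.5,0,0,0.19,0,0,0],[0.5,-0.01,-0.01,0.25,0,0,0],[0.5,-0.03,-0.04,0.29,0,0,0],[0.5,-0.07,-0.08,0.3,0,0,0],[0.5,-0.11,-0.13,0.3,0,0,0],[0.5,-0.15,-0.18,0.3,0,0,0],[0.5,-0.2,-0.23,0.3,0,0,0]])

```text
time_s: 11.48
ee_pos: [0.5975, -0.1152, 0.1574]
tool_rot: [3.141, 0.001, 2.69]
wrist_force: [0.1, 0.1, -1.1]
finger_gap: 0.0651
```

play_rows(series=[[0.5,-0.05,-0.05,0,0,0,0],[0.5,-0.09,-0.1,0,0,0,0],[0.5,-0.13,-0.15,0,0,0,0],[0.5,-0.17,-0.2,0,0,0,0],[0.5,-0.21,-0.25,0,0,0,0],[0.5,-0.25,-0.29,0,0,0,0],[0.5,-0.28,-0.33,0,0,0,0],[0.5,-0.3,-0.35,0,0,0,0],[0.5,-0.307,-0.358,0,0,0,0],[0.5,-0.307,-0.358,0,0,0,0]])

```text
time_s: 12.32
ee_pos: [0.444, -0.294, 0.1568]
tool_rot: [3.141, 0.001, 2.688]
wrist_force: [0.1, -0.5, -1.2]
finger_gap: 0.0648
```

```bash
cat >> h.py <<'E'
def held(tag,h):
    o=robot.get_obs(); e=o['ee_pos']; print(e,o['tool_rot'],o['wrist_force'].round(1),o['finger_gap'])
    _,d=grab('side',tag)
    P=cloud('side',d).reshape(-1,3);P=P[~np.isnan(P[:,0])]
    yaw=o['tool_rot'][2]; j=np.array([np.sin(yaw),-np.cos(yaw)]); l=np.array([-j[1],j[0]])
    q=P[:,:2]-e[:2];a=q@j;b=q@l;r=np.hypot(a,b)
    m=(abs(P[:,2]-h)<.005)&(r<.037)&(r>.027)
    print('rim',m.sum(),circ(P[m]),np.median(P[m][:,2]),np.percentile(P[m][:,2],[90,97]))
E
python3 - <<'E'
from h import *
held('4',.158+.032+.001-.008)
b=cv2.imread('pics/side4.png')[160:400,200:440]
cv2.imwrite('pics/c4.png',cv2.resize(b,(480,480)))
E
```

```text
[ 0.44395147 -0.294038    0.15681106] [3.14134646e+00 6.33167705e-04 2.68803604e+00] [ 0.1 -0.5 -1.2] 0.0647567660160278
rim 285 [ 0.44334833 -0.29553243  0.03166594] 0.1831939098691299 [0.18711716 0.1878023 ]
```

View pics/c4.png

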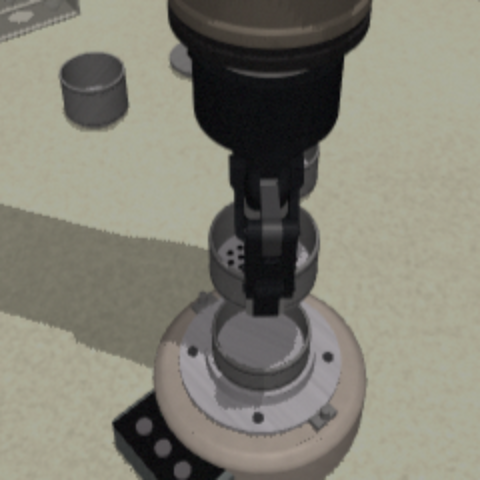

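play_rows(series=[[0.5,0.0018,0.0016,-0.02,0,0,0],[0.5,0.0018,0.0016,-0.045,0,0,0],[0.5,0.0018,0.0016,-0.07,0,0,0],[0.5,0.0018,0.0016,-0.085,0,0,0],[0.5,0.0018,0.0016,-0.095,0,0,0],[0.5,0.0018,0.0016,-0.103,0,0,0],[0.5,0.0018,0.0016,-0.11,0,0,0],[0.5,0.0018,0.0016,-0.115,0,0,0],[0.5,0.0018,0.0016,-0.119,0,0,0],[0.5,0.0018,0.0016,-0.119,0,0,0]])

```text
time_s: 13.2
ee_pos: [0.4452, -0.2926, 0.0967]
tool_rot: [-3.142, -0.0, 2.69]
wrist_force: [-0.3, -0.3, -1.9]
finger_gap: 0.0649
```

play_rows(series=[[0.5,0,0,-0.001,0,0,0],[0.5,0,0,-0.002,0,0,0],[0.5,0,0,-0.003,0,0,0],[0.5,0,0,-0.003,0,0,0]])

```text
time_s: 13.53
ee_pos: [0.4454, -0.2927, 0.0957]
tool_rot: [3.141, 0.0, 2.69]
wrist_force: [-1.8, 1.2, 5.3]
finger_gap: 0.0648
```

Contact is at the expected height, so I'll release and rise.

play_rows(series=[[0.85,0,0,0,0,0,0],[1,0,0,0,0,0,0],[1,0,0,0,0,0,0],[1,0,0,0,0,0,0],[1,0,0,0.02,0,0,0],[1,0,0,0.06,0,0,0],[1,0,0,0.12,0,0,0],[1,0,0,0.19,0,0,0],[1,0,0,0.23,0,0,0],[1,0,0,0.25,0,0,0]])

```text
time_s: 14.37
ee_pos: [0.446, -0.2934, 0.2239]
tool_rot: [3.141, 0.004, 2.689]
wrist_force: [0.0, 0.0, 0.2]
finger_gap: 0.0855
```

play_rows(series=[[1,0.03,0.04,0,0,0,0],[1,0.07,0.1,0,0,0,0],[1,0.11,0.16,0,0,0,0],[1,0.15,0.22,0,0,0,0],[1,0.19,0.28,0,0,0,0],[1,0.22,0.33,0,0,0,0],[1,0.245,0.365,0,0,0,0],[1,0.258,0.384,0,0,0,0],[1,0.258,0.384,0,0,0,0],[1,0.258,0.384,0,0,0,0]])

```text
time_s: 15.2
ee_pos: [0.5739, -0.101, 0.2201]
tool_rot: [-3.141, -0.0, 2.69]
wrist_force: [0.0, -0.1, -0.5]
finger_gap: 0.0851
```

```bash
python3 - <<'E'
from h import *
check('5',[.4452,-.2937],.128)
b=cv2.imread('pics/side5.png')[160:400,200:440]
cv2.imwrite('pics/c5.png',cv2.resize(b,(480,480)))
E
```

```text
top few 0
side 425 circ [ 0.445  -0.2936  0.0316] z med 0.128 slope [0.0015 0.0005] max z 0.1296
15.3 [ 0.57347378 -0.1021082   0.22033601] [-3.14101358e+00 -1.88238823e-04  2.68794044e+00]
```

View pics/c5.png

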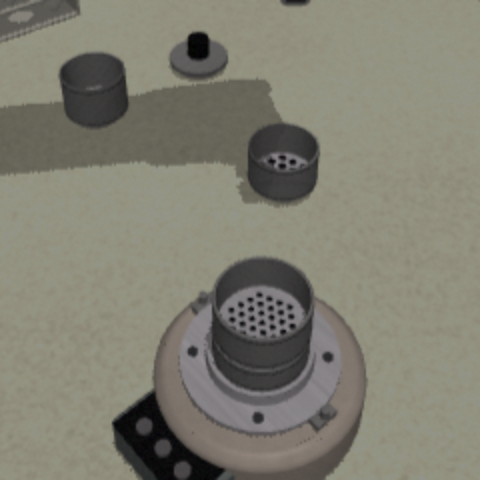

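play_rows(series=[[1,0.003,0,-0.03,0,0,0],[1,0.003,0,-0.09,0,0,0],[1,0.003,0,-0.16,0,0,0],[1,0.003,0,-0.22,0,0,0],[1,0.003,0,-0.27,0,0,0],[1,0.003,0,-0.31,0,0,0],[1,0.003,0,-0.35,0,0,0],[1,0.003,0,-0.38,0,0,0],[1,0.003,0,-0.4,0,0,0],[1,0.003,0,-0.41,0,0,0]])

```text
time_s: 16.13
ee_pos: [0.5748, -0.1017, 0.0143]
tool_rot: [-3.141, -0.001, 2.688]
wrist_force: [-0.1, -0.7, -0.9]
finger_gap: 0.0857
```

play_rows(series=[[1,0,0,0,0,0,0],[1,0,0,0,0,0,0],[0.5,0,0,0,0,0,0],[0.5,0,0,0,0,0,0],[0.5,0,0,0,0,0,0],[0.5,0,0,0,0,0,0],[0.5,0,0,0,0,0,0],[0.5,0,0,0,0,0,0],[0.5,0,0,0,0,0,0]])

```text
time_s: 16.88
ee_pos: [0.5764, -0.1007, 0.0168]
tool_rot: [3.141, 0.001, 2.69]
wrist_force: [-4.9, -0.1, 15.2]
finger_gap: 0.0646
```

play_rows(series=[[0.5,0,0,0.02,0,0,0],[0.5,0,0,0.06,0,0,0],[0.5,0,0,0.12,0,0,0],[0.5,0,0,0.18,0,0,0],[0.5,0,0,0.24,0,0,0],[0.5,0,0,0.3,0,0,0],[0.5,0,0,0.34,0,0,0],[0.5,-0.01,-0.01,0.36,0,0,0],[0.5,-0.03,-0.04,0.37,0,0,0],[0.5,-0.06,-0.08,0.37,0,0,0]])

```text
time_s: 17.72
ee_pos: [0.5458, -0.1404, 0.2011]
tool_rot: [3.141, 0.001, 2.692]
wrist_force: [0.4, -0.3, -1.8]
finger_gap: 0.065
```

play_rows(series=[[0.5,-0.03,-0.05,0,0,0,0],[0.5,-0.06,-0.1,0,0,0,0],[0.5,-0.1,-0.15,0,0,0,0],[0.5,-0.13,-0.2,0,0,0,0],[0.5,-0.16,-0.24,0,0,0,0],[0.5,-0.18,-0.27,0,0,0,0],[0.5,-0.195,-0.295,0,0,0,0],[0.5,-0.203,-0.305,0,0,0,0],[0.5,-0.203,-0.305,0,0,0,0],[0.5,-0.203,-0.305,0,0,0,0]])

```text
time_s: 18.55
ee_pos: [0.4438, -0.2929, 0.1999]
tool_rot: [3.142, -0.001, 2.689]
wrist_force: [0.7, 0.2, -0.7]
finger_gap: 0.0649
```

```bash
python3 - <<'E'
from h import *
held('6',.234)
b=cv2.imread('pics/side6.png')[100:400,200:440]
cv2.imwrite('pics/c6.png',cv2.resize(b,(480,600)))
E
```

```text
[ 0.44381716 -0.29288129  0.19992984] [ 3.14150108e+00 -7.32242619e-04  2.68922873e+00] [ 0.7  0.2 -0.7] 0.06491308851149857
rim 264 [ 0.44265917 -0.29338004  0.03164399] 0.23136597742261983 [0.23247419 0.23298925]
```

View pics/c6.png

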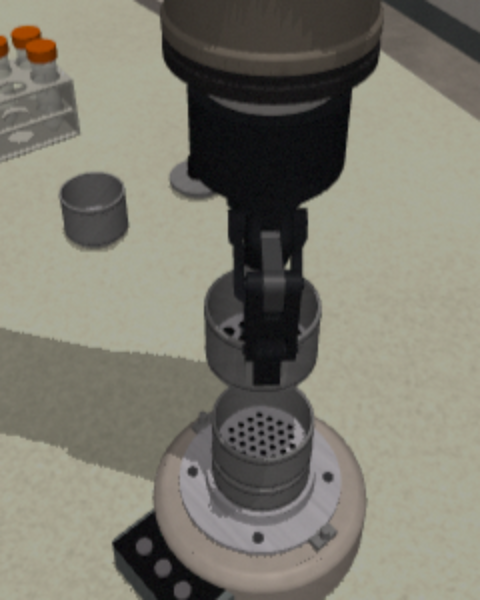

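play_rows(series=[[0.5,0.0036,-0.0005,-0.02,0,0,0],[0.5,0.0036,-0.0005,-0.045,0,0,0],[0.5,0.0036,-0.0005,-0.07,0,0,0],[0.5,0.0036,-0.0005,-0.09,0,0,0],[0.5,0.0036,-0.0005,-0.1,0,0,0],[0.5,0.0036,-0.0005,-0.108,0,0,0],[0.5,0.0036,-0.0005,-0.114,0,0,0],[0.5,0.0036,-0.0005,-0.119,0,0,0],[0.5,0.0036,-0.0005,-0.122,0,0,0],[0.5,0.0036,-0.0005,-0.122,0,0,0]])

```text
time_s: 19.43
ee_pos: [0.4461, -0.2934, 0.1393]
tool_rot: [3.142, 0.0, 2.69]
wrist_force: [0.2, -0.4, -1.1]
finger_gap: 0.0649
```

play_rows(series=[[0.5,0,0,-0.001,0,0,0],[0.5,0,0,-0.003,0,0,0],[0.5,0,0,-0.005,0,0,0],[0.5,0,0,-0.005,0,0,0]])

```text
time_s: 19.77
ee_pos: [0.4462, -0.2934, 0.1369]
tool_rot: [3.142, 0.0, 2.69]
wrist_force: [-0.6, 0.2, -0.7]
finger_gap: 0.065
```

play_rows(series=[[0.5,0,0,-0.001,0,0,0],[0.5,0,0,-0.002,0,0,0],[0.5,0,0,-0.003,0,0,0],[0.5,0,0,-0.003,0,0,0]])

```text
time_s: 20.1
ee_pos: [0.4465, -0.2936, 0.1366]
tool_rot: [3.141, 0.001, 2.689]
wrist_force: [-6.2, 5.5, 26.8]
finger_gap: 0.0648
```

Seated at 0.1366 with contact, so I'll release.

play_rows(series=[[0.85,0,0,0,0,0,0],[1,0,0,0,0,0,0],[1,0,0,0,0,0,0],[1,0,0,0,0,0,0],[1,0,0,0.02,0,0,0],[1,0,0,0.06,0,0,0],[1,0,0,0.12,0,0,0],[1,0,0,0.16,0,0,0],[1,0,0,0.18,0,0,0],[1,0,0,0.18,0,0,0]])

```text
time_s: 20.93
ee_pos: [0.447, -0.2939, 0.2278]
tool_rot: [3.141, 0.004, 2.69]
wrist_force: [0.6, 0.0, 0.1]
finger_gap: 0.0853
```

play_rows(series=[[1,0.005,0.04,0,0,0,0],[1,0.01,0.11,0,0,0,0],[1,0.014,0.19,0,0,0,0],[1,0.014,0.27,0,0,0,0],[1,0.014,0.35,0,0,0,0],[1,0.014,0.43,0,0,0,0],[1,0.014,0.51,0,0,0,0],[1,0.014,0.59,0,0,0,0],[1,0.014,0.65,0,0,0,0],[1,0.014,0.69,0,0,0,0]])

```text
time_s: 21.77
ee_pos: [0.4522, 0.0549, 0.2246]
tool_rot: [-3.141, -0.001, 2.693]
wrist_force: [1.2, 0.1, 0.3]
finger_gap: 0.0853
```

```bash
python3 - <<'E'
from h import *
check('7',[.4455,-.2937],.168)
b=cv2.imread('pics/side7.png')[160:400,200:440]
cv2.imwrite('pics/c7.png',cv2.resize(b,(480,480)))
E
```

```text
top 165 circ [ 0.4469 -0.2927  0.0317] z med 0.1672 slope [0.0008 0.0008] max z 0.1697
side 475 circ [ 0.4452 -0.2941  0.0317] z med 0.1678 slope [-0.0024 -0.0014] max z 0.1693
21.8667 [0.45244173 0.05491745 0.22447158] [-3.14104090e+00 -1.17342565e-03  2.69480193e+00]
```

View pics/c7.png

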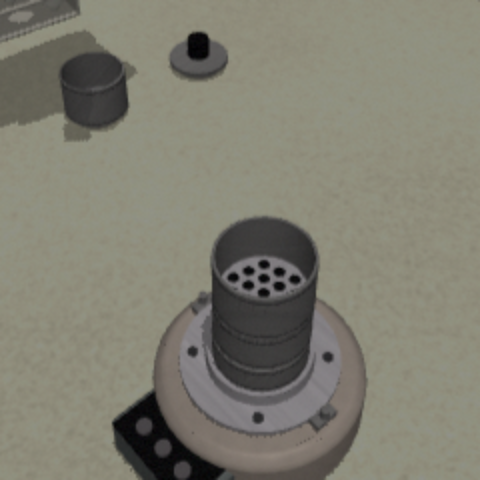

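play_rows(series=[[1,0.003,0.03,0,0,0,0],[1,0.003,0.05,-0.03,0,0,0],[1,0.003,0.05,-0.08,0,0,0],[1,0.003,0.05,-0.14,0,0,0],[1,0.003,0.05,-0.19,0,0,0],[1,0.003,0.05,-0.22,0,0,0],[1,0.003,0.05,-0.24,0,0,0],[1,0.003,0.05,-0.24,0,0,0],[1,0.003,0.05,-0.24,0,0,0]])

```text
time_s: 22.62
ee_pos: [0.4544, 0.0761, 0.1052]
tool_rot: [-3.141, -0.001, 2.689]
wrist_force: [0.6, -0.7, 1.5]
finger_gap: 0.0854
```

play_rows(series=[[1,0,0.0064,-0.02,0,0,0],[1,0,0.0064,-0.06,0,0,0],[1,0,0.0064,-0.1,0,0,0],[1,0,0.0064,-0.135,0,0,0],[1,0,0.0064,-0.155,0,0,0],[1,0,0.0064,-0.168,0,0,0],[1,0,0.0064,-0.174,0,0,0],[1,0,0.0064,-0.174,0,0,0],[1,0,0.0064,-0.174,0,0,0]])

```text
time_s: 23.37
ee_pos: [0.455, 0.0799, 0.0189]
tool_rot: [3.141, 0.001, 2.69]
wrist_force: [-0.1, 0.2, -0.0]
finger_gap: 0.0857
```

play_rows(series=[[0.5,0,0,0,0,0,0],[0.5,0,0,0,0,0,0],[0.5,0,0,0,0,0,0],[0.5,0,0,0,0,0,0],[0.5,0,0,0,0,0,0],[0.5,0,0,0,0,0,0],[0.5,0,0,0,0,0,0],[0.5,0,0,0,0,0,0]])

```text
time_s: 24.03
ee_pos: [0.455, 0.08, 0.0194]
tool_rot: [3.14, 0.001, 2.69]
wrist_force: [-4.2, -1.1, 20.8]
finger_gap: 0.0651
```

play_rows(series=[[0.5,0,0,0.02,0,0,0],[0.5,0,0,0.06,0,0,0],[0.5,0,0,0.12,0,0,0],[0.5,0,0,0.18,0,0,0],[0.5,0,0,0.24,0,0,0],[0.5,0,0,0.3,0,0,0],[0.5,0,0,0.36,0,0,0],[0.5,0,0,0.41,0,0,0],[0.5,0,-0.02,0.44,0,0,0],[0.5,0,-0.05,0.45,0,0,0]])

```text
time_s: 24.87
ee_pos: [0.4554, 0.0557, 0.2466]
tool_rot: [3.138, 0.003, 2.692]
wrist_force: [1.3, 0.1, -2.1]
finger_gap: 0.0655
```

play_rows(series=[[0.5,0,-0.05,0,0,0,0],[0.5,0,-0.11,0,0,0,0],[0.5,-0.003,-0.17,0,0,0,0],[0.5,-0.006,-0.23,0,0,0,0],[0.5,-0.009,-0.29,0,0,0,0],[0.5,-0.012,-0.35,0,0,0,0],[0.5,-0.014,-0.41,0,0,0,0],[0.5,-0.016,-0.47,0,0,0,0],[0.5,-0.018,-0.52,0,0,0,0],[0.5,-0.018,-0.55,0,0,0,0]])

```text
time_s: 25.7
ee_pos: [0.4446, -0.223, 0.2441]
tool_rot: [3.142, 0.001, 2.687]
wrist_force: [0.2, 0.3, -1.5]
finger_gap: 0.0655
```

play_rows(series=[[0.5,0,-0.04,0,0,0,0],[0.5,0,-0.08,0,0,0,0],[0.5,0,-0.11,0,0,0,0],[0.5,0,-0.13,0,0,0,0],[0.5,0,-0.14,0,0,0,0],[0.5,0,-0.146,0,0,0,0],[0.5,0,-0.146,0,0,0,0],[0.5,0,-0.146,0,0,0,0]])

```text
time_s: 26.37
ee_pos: [0.4456, -0.2926, 0.2434]
tool_rot: [3.141, -0.0, 2.69]
wrist_force: [0.2, 0.4, -1.2]
finger_gap: 0.0654
```

```bash
python3 - <<'E'
from h import *
held('8',.283)
b=cv2.imread('pics/side8.png')[100:400,200:440]
cv2.imwrite('pics/c8.png',cv2.resize(b,(480,600)))
E
```

```text
[ 0.44557113 -0.29259121  0.24343144] [ 3.14128634e+00 -4.67719081e-05  2.69013521e+00] [ 0.2  0.4 -1.2] 0.0653913027232457
rim 263 [ 0.44423358 -0.29308089  0.0316728 ] 0.2800981130383922 [0.28106205 0.28137201]
```

View pics/c8.png

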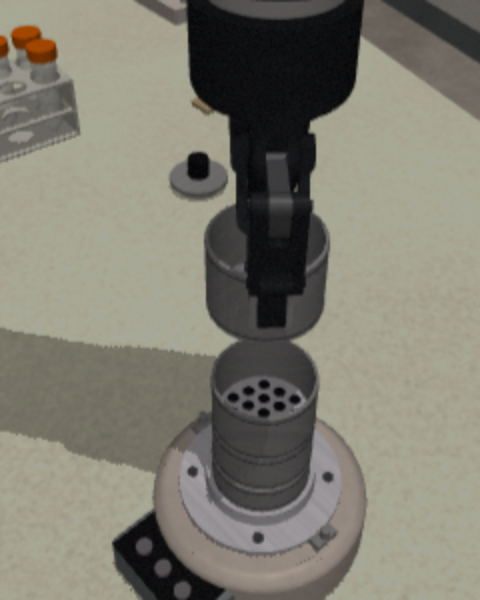

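play_rows(series=[[0.5,0.0016,-0.0018,-0.02,0,0,0],[0.5,0.0016,-0.0018,-0.045,0,0,0],[0.5,0.0016,-0.0018,-0.07,0,0,0],[0.5,0.0016,-0.0018,-0.09,0,0,0],[0.5,0.0016,-0.0018,-0.1,0,0,0],[0.5,0.0016,-0.0018,-0.108,0,0,0],[0.5,0.0016,-0.0018,-0.114,0,0,0],[0.5,0.0016,-0.0018,-0.119,0,0,0],[0.5,0.0016,-0.0018,-0.122,0,0,0],[0.5,0.0016,-0.0018,-0.122,0,0,0]])

```text
time_s: 27.25
ee_pos: [0.4464, -0.2941, 0.1823]
tool_rot: [-3.142, 0.0, 2.69]
wrist_force: [0.4, -0.0, -1.0]
finger_gap: 0.0653
```

play_rows(series=[[0.5,0,0,-0.001,0,0,0],[0.5,0,0,-0.003,0,0,0],[0.5,0,0,-0.005,0,0,0],[0.5,0,0,-0.005,0,0,0]])

```text
time_s: 27.58
ee_pos: [0.4464, -0.294, 0.1798]
tool_rot: [3.142, 0.0, 2.69]
wrist_force: [-0.5, 0.8, -1.5]
finger_gap: 0.0652
```

play_rows(series=[[0.5,0,0,-0.001,0,0,0],[0.5,0,0,-0.002,0,0,0],[0.5,0,0,-0.002,0,0,0],[0.5,0,0,-0.002,0,0,0]])

```text
time_s: 27.92
ee_pos: [0.4467, -0.2942, 0.1795]
tool_rot: [3.141, 0.001, 2.69]
wrist_force: [-2.0, 1.3, 10.9]
finger_gap: 0.0652
```

play_rows(series=[[0.85,0,0,0,0,0,0],[1,0,0,0,0,0,0],[1,0,0,0,0,0,0],[1,0,0,0,0,0,0],[1,0,0,0.02,0,0,0],[1,0,0,0.06,0,0,0],[1,0,0,0.12,0,0,0],[1,0,0,0.15,0,0,0],[1,0,0,0.17,0,0,0],[1,0,0,0.17,0,0,0]])

```text
time_s: 28.75
ee_pos: [0.4471, -0.2945, 0.266]
tool_rot: [3.141, 0.003, 2.69]
wrist_force: [0.7, 0.3, -0.0]
finger_gap: 0.0853
```

play_rows(series=[[1,0.02,0.05,0,0,0,0],[1,0.05,0.12,0,0,0,0],[1,0.07,0.19,0,0,0,0],[1,0.09,0.26,0,0,0,0],[1,0.12,0.33,0,0,0,0],[1,0.14,0.4,0,0,0,0],[1,0.16,0.47,0,0,0,0],[1,0.19,0.54,0,0,0,0],[1,0.2,0.58,0,0,0,0],[1,0.21,0.6,0,0,0,0]])

```text
time_s: 29.58
ee_pos: [0.5513, 0.0096, 0.2626]
tool_rot: [-3.141, -0.002, 2.694]
wrist_force: [-0.4, -0.2, -0.7]
finger_gap: 0.0852
```

```bash
python3 - <<'E'
from h import *
check('9',[.446,-.2937],.216)
for n in('top','side'):
  for t in '09':
    P=cloud(n,np.load(n+t+'.npz')['d']).reshape(-1,3);P=P[~np.isnan(P[:,0])]
    r=np.hypot(*(P[:,:2]-[.586,.1068]).T)
    K=P[(r<.02)&(P[:,2]>.034)&(P[:,2]<.045)];
    D=P[(r<.045)&(P[:,2]>.008)&(P[:,2]<.018)]
    if len(K)>5: print(n,t,'knobtop',len(K),((K.max(0)+K.min(0))/2).round(4),K.mean(0).round(4),'disc bbox',((D.max(0)+D.min(0))/2).round(4),np.ptp(D,axis=0).round(3))
b=cv2.imread('pics/side9.png')[160:400,200:440]
cv2.imwrite('pics/c9.png',cv2.resize(b,(480,480)))
E
```

```text
top 186 circ [ 0.4468 -0.2932  0.0317] z med 0.2152 slope [0.0043 0.0021] max z 0.2177
side 539 circ [ 0.4451 -0.2947  0.0317] z med 0.2158 slope [-0.0006 -0.0012] max z 0.2175
29.6833 [0.55142918 0.00763512 0.26272913] [-3.14049730e+00 -1.16725772e-03  2.69262386e+00]
top 0 knobtop 80 [0.5854 0.1064 0.0376] [0.5863 0.1063 0.0373] disc bbox [0.587  0.1068 0.0133] [0.065 0.064 0.009]
side 0 knobtop 67 [0.5842 0.106  0.0373] [0.5838 0.1046 0.0384] disc bbox [0.5845 0.1061 0.0129] [0.064 0.067 0.01 ]
side 9 knobtop 66 [0.5846 0.1058 0.0374] [0.5838 0.1046 0.0385] disc bbox [0.5846 0.1055 0.0131] [0.065 0.067 0.01 ]
```

View pics/c9.png

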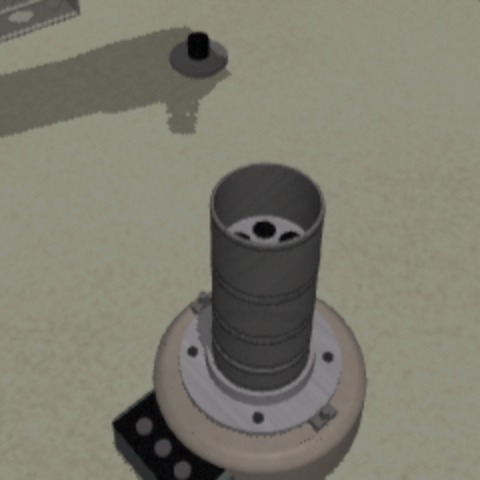

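play_rows(series=[[1,0.02,0.04,0,0,0,0],[1,0.035,0.09,-0.03,0,0,0],[1,0.05,0.14,-0.08,0,0,0],[1,0.06,0.18,-0.14,0,0,0],[1,0.068,0.197,-0.2,0,0,0],[1,0.068,0.197,-0.25,0,0,0],[1,0.068,0.197,-0.28,0,0,0],[1,0.068,0.197,-0.286,0,0,0],[1,0.068,0.197,-0.286,0,0,0],[1,0.068,0.197,-0.286,0,0,0]])

```text
time_s: 30.52
ee_pos: [0.5858, 0.1033, 0.1216]
tool_rot: [3.141, 0.001, 2.688]
wrist_force: [-0.3, 0.8, 0.0]
finger_gap: 0.0855
```

play_rows(series=[[1,-0.0005,0.006,-0.03,0,0,0],[1,-0.0005,0.006,-0.08,0,0,0],[1,-0.0005,0.006,-0.13,0,0,0],[1,-0.0005,0.006,-0.165,0,0,0],[1,-0.0005,0.006,-0.185,0,0,0],[1,-0.0005,0.006,-0.2,0,0,0],[1,-0.0005,0.006,-0.205,0,0,0],[1,-0.0005,0.006,-0.205,0,0,0],[1,-0.0005,0.006,-0.205,0,0,0]])

```text
time_s: 31.27
ee_pos: [0.5858, 0.1074, 0.0193]
tool_rot: [3.141, 0.001, 2.69]
wrist_force: [-0.2, 0.3, 0.3]
finger_gap: 0.0856
```

play_rows(series=[[0.3,0,-0.002,0,0,0,0],[0.1,0,-0.002,0,0,0,0],[0.1,0,-0.002,0,0,0,0],[0.1,0,-0.002,0,0,0,0],[0.1,0,-0.002,0,0,0,0],[0.1,0,-0.002,0,0,0,0],[0.1,0,-0.002,0,0,0,0],[0.1,0,-0.002,0,0,0,0],[0.1,0,-0.002,0,0,0,0],[0.1,0,-0.002,0,0,0,0]])

```text
time_s: 32.1
ee_pos: [0.5852, 0.1065, 0.0187]
tool_rot: [3.141, -0.0, 2.69]
wrist_force: [-2.6, -0.3, 8.2]
finger_gap: 0.0221
```

play_rows(series=[[0.1,0,0,0.02,0,0,0],[0.1,0,0,0.06,0,0,0],[0.1,0,0,0.12,0,0,0],[0.1,0,0,0.19,0,0,0],[0.1,0,0,0.26,0,0,0],[0.1,0,0,0.33,0,0,0],[0.1,0,0,0.4,0,0,0],[0.1,0,0,0.47,0,0,0],[0.1,0,0,0.52,0,0,0],[0.1,0,0,0.55,0,0,0]])

```text
time_s: 32.93
ee_pos: [0.5857, 0.1062, 0.2974]
tool_rot: [3.139, 0.003, 2.689]
wrist_force: [-0.2, -0.0, -0.9]
finger_gap: 0.022
```

play_rows(series=[[0.1,-0.01,-0.03,0,0,0,0],[0.1,-0.03,-0.08,0,0,0,0],[0.1,-0.05,-0.14,0,0,0,0],[0.1,-0.07,-0.2,0,0,0,0],[0.1,-0.09,-0.26,0,0,0,0],[0.1,-0.11,-0.32,0,0,0,0],[0.1,-0.13,-0.38,0,0,0,0],[0.1,-0.15,-0.44,0,0,0,0],[0.1,-0.17,-0.5,0,0,0,0],[0.1,-0.19,-0.55,0,0,0,0]])

```text
time_s: 33.77
ee_pos: [0.4885, -0.171, 0.2934]
tool_rot: [-3.142, -0.0, 2.688]
wrist_force: [0.9, 0.0, -0.0]
finger_gap: 0.0219
```

play_rows(series=[[0.1,-0.02,-0.06,0,0,0,0],[0.1,-0.04,-0.11,0,0,0,0],[0.1,-0.055,-0.16,0,0,0,0],[0.1,-0.068,-0.2,0,0,0,0],[0.1,-0.078,-0.23,0,0,0,0],[0.1,-0.085,-0.245,0,0,0,0],[0.1,-0.088,-0.25,0,0,0,0],[0.1,-0.088,-0.25,0,0,0,0],[0.1,-0.088,-0.25,0,0,0,0]])

```text
time_s: 34.52
ee_pos: [0.4463, -0.2927, 0.2932]
tool_rot: [3.141, -0.0, 2.691]
wrist_force: [0.5, 0.9, -0.3]
finger_gap: 0.0216
```

```bash
python3 - <<'E'
from h import *
o=robot.get_obs();e=o['ee_pos'];print(o)
z0=e[2]-.0187
for n in('side','top'):
    _,d=grab(n,'a')
    P=cloud(n,d).reshape(-1,3);P=P[~np.isnan(P[:,0])]
    r=np.hypot(*(P[:,:2]-e[:2]).T)
    Q=P[(abs(P[:,2]-z0-.011)<.005)&(r<.037)]
    R=Q[np.hypot(*(Q[:,:2]-e[:2]).T)>.027]
    if len(Q)>20: print(n,len(Q),'bbox',((Q.max(0)+Q.min(0))/2).round(4),np.ptp(Q,axis=0).round(4),'edge',circ(R,.033).round(4)); 
    T=Q[Q[:,2]>z0+.012]
    if len(T)>20:
        A=np.c_[T[:,:2]-e[:2],np.ones(len(T))];print('plane',np.linalg.lstsq(A,T[:,2],rcond=None)[0],z0+.014)
b=cv2.imread('pics/side'+'a.png')[60:360,200:440]
cv2.imwrite('pics/ca.png',cv2.resize(b,(480,600)))
E
```

```text
{'time_s': 34.5167, 'joint_pos': array([-0.15035243,  0.15450857,  0.69260239,  1.87675421, -0.10829399,
        1.14810226,  1.70067771]), 'qd': array([-0.00868737,  0.00260047, -0.00705178, -0.00321413, -0.00173925,
        0.00173293, -0.00037092]), 'tau': array([ 1.42143052e+00, -5.07807112e+01,  6.50982097e+00, -4.72953129e+01,
        1.27612269e-01,  8.53437086e-03,  9.86828073e-02]), 'ee_pos': array([ 0.44631377, -0.29267294,  0.29320795]), 'tool_rot': array([ 3.14126050e+00, -3.26651355e-04,  2.69050253e+00]), 'wrist_force': array([ 0.47484618,  0.85413777, -0.33004018]), 'moment': array([ 0.05066893, -0.03479087, -0.0520673 ]), 'finger_gap': 0.02160545923156229}
side 1643 bbox [ 0.4462 -0.2938  0.2858] [0.0659 0.0658 0.0094] edge [ 0.4468 -0.292 ]
plane [0.00289666 0.00717291 0.28917798] 0.28850794925090467
top 512 bbox [ 0.4465 -0.2881  0.2862] [0.0631 0.0577 0.0085] edge [ 0.449  -0.2943]
plane [0.00208149 0.00414845 0.28830916] 0.28850794925090467
```

View pics/ca.png

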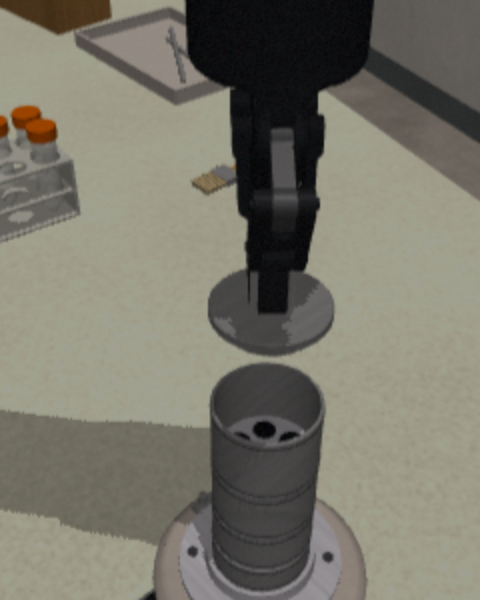

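play_rows(series=[[0.1,-0.001,-0.0022,-0.02,0,0,0],[0.1,-0.001,-0.0022,-0.045,0,0,0],[0.1,-0.001,-0.0022,-0.07,0,0,0],[0.1,-0.001,-0.0022,-0.09,0,0,0],[0.1,-0.001,-0.0022,-0.1,0,0,0],[0.1,-0.001,-0.0022,-0.108,0,0,0],[0.1,-0.001,-0.0022,-0.115,0,0,0],[0.1,-0.001,-0.0022,-0.12,0,0,0],[0.1,-0.001,-0.0022,-0.125,0,0,0],[0.1,-0.001,-0.0022,-0.125,0,0,0]])

```text
time_s: 35.45
ee_pos: [0.4456, -0.2946, 0.2306]
tool_rot: [-3.142, -0.0, 2.69]
wrist_force: [-0.1, -0.6, -0.6]
finger_gap: 0.0221
```

play_rows(series=[[0.1,0,0,-0.002,0,0,0],[0.1,0,0,-0.004,0,0,0],[0.1,0,0,-0.006,0,0,0],[0.1,0,0,-0.006,0,0,0]])

```text
time_s: 35.78
ee_pos: [0.4456, -0.2947, 0.2277]
tool_rot: [3.142, 0.0, 2.69]
wrist_force: [0.6, -0.2, -1.0]
finger_gap: 0.022
```

play_rows(series=[[0.1,0,0,-0.001,0,0,0],[0.1,0,0,-0.002,0,0,0],[0.1,0,0,-0.003,0,0,0],[0.1,0,0,-0.003,0,0,0]])

```text
time_s: 36.12
ee_pos: [0.4459, -0.2948, 0.2267]
tool_rot: [3.142, 0.001, 2.69]
wrist_force: [0.5, 0.9, 5.6]
finger_gap: 0.022
```

Contact is at exactly the seat height. I'll open and retreat.

play_rows(series=[[0.5,0,0,0,0,0,0],[0.9,0,0,0,0,0,0],[1,0,0,0,0,0,0],[1,0,0,0,0,0,0],[1,0,0,0,0,0,0],[1,0,0,0,0,0,0],[1,0,0,0.03,0,0,0],[1,0,0,0.08,0,0,0],[1,0,0,0.13,0,0,0],[1,0,0,0.16,0,0,0]])

```text
time_s: 36.95
ee_pos: [0.4459, -0.2952, 0.3086]
tool_rot: [3.142, 0.002, 2.689]
wrist_force: [-0.2, -0.8, -0.3]
finger_gap: 0.0855
```

play_rows(series=[[1,0.02,0.05,0,0,0,0],[1,0.05,0.12,0,0,0,0],[1,0.07,0.19,0,0,0,0],[1,0.09,0.26,0,0,0,0],[1,0.12,0.33,0,0,0,0],[1,0.14,0.4,0,0,0,0],[1,0.16,0.46,0,0,0,0],[1,0.17,0.5,0,0,0,0],[1,0.17,0.52,0,0,0,0],[1,0.17,0.52,0,0,0,0]])

```text
time_s: 37.78
ee_pos: [0.5307, -0.0324, 0.306]
tool_rot: [-3.141, -0.001, 2.693]
wrist_force: [-1.0, -1.0, -0.6]
finger_gap: 0.0852
```

```bash
python3 - <<'E'
from h import *
o=robot.get_obs();print(o['time_s'],o['ee_pos'],o['finger_gap'],o['wrist_force'])
for n in('side','top'):
    _,d=grab(n,'b')
    P=cloud(n,d).reshape(-1,3);P=P[~np.isnan(P[:,0])]
    r=np.hypot(*(P[:,:2]-[.4455,-.294]).T)
    T=P[(abs(P[:,2]-.222)<.004)&(r<.036)]
    A=np.c_[T[:,:2]-[.4455,-.294],np.ones(len(T))]
    print(n,len(T),'plane',np.linalg.lstsq(A,T[:,2],rcond=None)[0].round(4),((T.max(0)+T.min(0))/2).round(4),'knob',P[(r<.02)][:,2].max().round(4))
    t0=cloud(n,np.load(n+'0.npz')['d'])
b=cv2.imread('pics/sideb.png')
cv2.imwrite('pics/cb.png',np.hstack([cv2.resize(b[120:400,200:440],(480,560)),cv2.resize(cv2.imread('pics/topb.png')[100:330,390:500],(268,560))]))
E
```

```text
37.7833 [ 0.53067007 -0.03240317  0.3060382 ] 0.08522814142217823 [-1.02573328 -1.00199708 -0.64275714]
side 1546 plane [0.0094 0.0148 0.2227] [ 0.4457 -0.295   0.222 ] knob 0.2485
top 593 plane [0.003  0.0099 0.2219] [ 0.4474 -0.3012  0.222 ] knob 0.2484
```

View pics/cb.png

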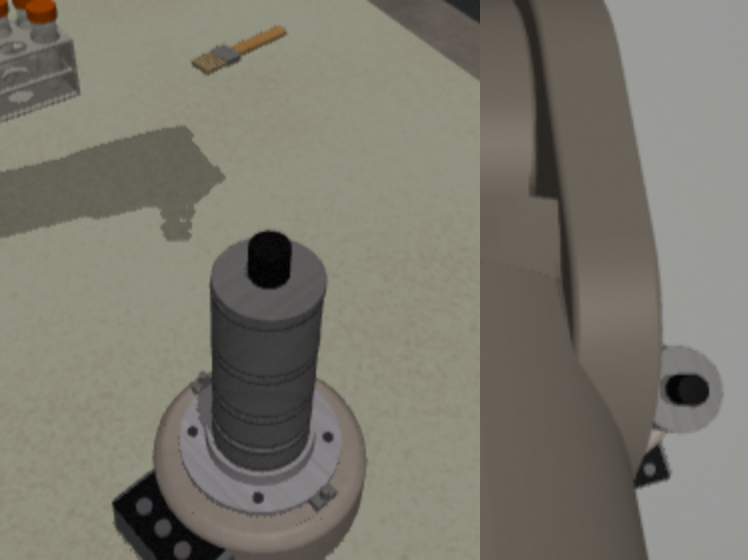

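View pics/sideb.png

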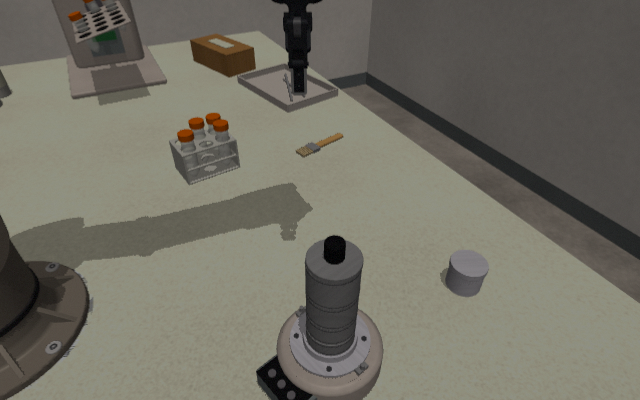

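```bash
python3 - <<'E'
from h import *
for n,c in(('side',[.4453,-.2947]),('top',[.447,-.2935])):
    P=cloud(n,np.load(n+'b.npz')['d']).reshape(-1,3);P=P[~np.isnan(P[:,0])]
    q=P[:,:2]-c;r=np.hypot(*q.T)
    m=(abs(P[:,2]-.222)<.006)&(r<.029)&(r>.017);T=P[m];A=np.c_[q[m],np.ones(m.sum())]
    f=least_squares(lambda x:A@x-T[:,2],[0,0,.222],loss='soft_l1',f_scale=.0005).x
    print(n,m.sum(),f.round(4))
    for k in range(8):
        th=np.arctan2(q[m][:,1],q[m][:,0]);s=(th>-np.pi+k*np.pi/4)&(th<-np.pi+(k+1)*np.pi/4)
        if s.sum()>3: print(-180+45*k,s.sum(),np.median(T[s][:,2]).round(4))
E
```

```text
side 799 [2.000e-04 9.000e-04 2.228e-01]
-180 132 0.2228
-135 138 0.2228
-90 127 0.2227
-45 120 0.2227
0 55 0.2228
45 4 0.2229
90 99 0.2228
135 124 0.2228
top 315 [-0.      0.0021  0.2219]
-180 64 0.222
-135 37 0.2218
-90 46 0.2222
-45 59 0.2217
0 40 0.222
90 8 0.2222
135 61 0.2219
```

The lid is level within 0.1° and its top is at 0.222 m, as expected. The arm is clear and the bystanders are untouched, so I'll hand in.

```bash
python3 - <<'E'
from bench import robot
print(robot.close_job())
E
```

```text
the job is handed in; nothing more can be done
None
```

The stack is built on the shaker in the order asked: pan, fine, medium, coarse, then lid. I handed the job in at about 38 s of the 112 s allowed.

- **Seating:** After each release I measured the top rim at 0.096, 0.128, 0.168 and 0.216 m, each within 1 mm of nominal. The lid disc is at 0.222 m, also nominal.
- **Level:** A first plane fit gave the lid a tilt of about 1°, but it included knob and edge pixels. Refitted on the disc alone, the tilt is about 0.1° or less. The rims also fitted level within measurement noise.
- **Check that failed:** After the fine sieve was placed, the arm blocked the top camera, so that piece was checked with the side camera only.
- **Forces:** The highest wrist force I saw at the end of any move was about 27 N along z, well under the 120 N limit.
- **End state:** The gripper is open and clear of the stack. The brush, tin and rack look unmoved in the last side picture; I did not re-measure their positions.

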